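Find the hidden support under a sprung slat top

ROBOT

A 6-joint arm with a two-finger parallel gripper is mounted at the origin on the work surface; the furniture and walls round the work are solid. World frame = base frame: x ahead of the robot, y to its left, z up, the work surface at z = 0. Lengths are in m, angles in rad, forces in N, time in s.
With the tool pointing down it reaches from about 0.35 to 0.975 m from the base axis. Payload 4.9 kg.
Tool frame: the origin (TCP) lies at the very end of the fingers, on their centre line; the grasp point (between the pads) lies 19 mm behind it; z points along the fingers, y is the line along which they close (so a half turn about z gives the same grasp; the last joint's range is limited). The gripper opens to 85 mm and grips with 20 to 120 N. Pads are 22 mm wide; open, the fingers measure 114 mm over their backs; the gripper's body (76 mm by 85 mm) begins 54 mm behind the grasp point. The pads swing forward as they close: fully open they stand 13 mm farther back than shut.
Start: joints at [-1.324, 0.053, 1.613, -0, 1.476, -0.119], TCP at [0.224, -0.584, 0.231] pointing down, gripper open.
Joint ranges: [-3.01, 3.01], [-1.01, 2.22], [0.06, 2.58], [-1.02, 4.17], [0.09, 2.62], [-3.14, 3.14]. Speed limits (rad/s): [2.57, 2.57, 3.14, 3.14, 3.14, 3.14].

INTERFACE

Orientations are given as a rotation vector (axis times angle).
In Python, from station import ctrl gives the robot as it stands. The module is installed in compiled form; this text tells all that it offers.
- The arm moves only by the tool jog_arm, never from a script. Its argument "steps" is a list of rows, each an object with "delta_rot": the turn, a rotation vector about the tool's x, y, z in degrees, a list of three; "linear": the shift along the tool's x, y, z in m, a list of three; "grip": the finger opening in m, from 0 to 0.0854. In form: [{"delta_rot": [rx, ry, rz], "linear": [x, y, z], "grip": grip}, ...]. A call has 1 to 10 rows; each row shifts and turns the commanded pose from where the row before left it, along the tool's axes as they then stand; what a row does not reach is not made up. A row lasts 1/10 s, in which the tool goes at most 50 mm and 8.59 degrees, less where a joint would pass 70% of its speed; a pose out of reach is approached as far as the arm can. A call with a gripper value outside its range is refused whole. The fingers move at their own pace and stop on an object; "newtons" is the grip in N (left out, the last holds). Time passes only in rows, so rows that do not move let the fingers close. It gives the time, the measured TCP pose, the force, the opening and the grip force at its end, in the units of the state.
- ctrl.get_obs(): the state, without advancing time (a new reading comes with each control period).
- ctrl.get_image(name): name is "scene" or "top" or "wrist"; returns (picture, depth): 420x560x3 uint8, red, green, blue; 420x560 float32, m along the optical axis (not along the pixel's ray), 0 where there is no reading.
- ctrl.camera_info(name): a dict with "camera_matrix" (3x3 intrinsics, pixels), "distortion" ([k1, k2, p1, p2, k3] as OpenCV has them; the pictures are not rectified), "R" (3x3) and "t" (3): a world point X has camera coordinates R X + t; the wrist camera has in their place "T_tool_cam" (4x4, takes a point from camera to tool coordinates, whose origin is the TCP and whose axes are the flange's). Camera axes: x right, y down, z forward; pixel columns grow to the right and rows downward; lengths in m; the calibration is good to about 2 mm. A picture is of the moment at which its call begins: read the wrist's pose just before it. camera_info takes no time and is no camera call.
- ctrl.finish_job(): hands the job in; it is judged then, once.
The state is a dict: "t": time; "q": joint angles; "dq": joint speeds; "effort": joint torques, N m; "tool_pos": TCP position; "tool_rot": TCP orientation; "contact_force": force on the tool from outside, world axes, zero at the start; "wrist_torque": the same for the moment, N m; "opening": finger opening in m; "grip_force": force on a finger pad.
Only numpy, scipy, OpenCV 4.12 (cv2) and the standard library are available. Lean on these libraries where they do the work, as an engineer would, in place of code of your own. Each camera call takes 0.05 s, during which the arm holds its last target. There are 200 camera calls.

TASK

The slatted steel top of the low box gives way under load, except over one support bar hidden beneath it. Press along the slats gently with the fingertips (never more than about 40 N) until you feel the place that does not give, then set the V-block down gently on the slats over the bar, groove up and clear of the box's rim, so that it stands level and the slats do not sag under it, and let go.

Things in the scene. Friction and masses are not known exactly. Their poses are not given: they have to be found in the camera images.
- cover: Low dark steel box, 150 (x) x 272 (y) x 60 mm high, fixed on the table; its top is a row of 11 flat bright steel slats inside a rigid rim (10 mm thick on the long sides, 14 mm at the ends) and flush with it. Origin: centre of its underside; x runs along the slats, y along the row, z up; the slats' upper faces are at z = 60 mm.
- row_middle (a point): Middle of the slatted top, at slat height, axes as the box's. Each slat slides straight down on its own spring (0.3 N, then 0.2 N per mm), bottoming at 14 mm. Hidden below, its centre within 75 mm of here along y, is the rubber-faced support bar, 118 (x) x 30 (y) mm: the two or three slats over any part of it meet it after 1 mm, then 5 N per mm.
- v_block_center (a point): Centre of the loose ground-steel V-block, 60 (its x) x 40 (its y) x 34 mm (z) high, about 0.42 kg, standing on the table with its V groove, which runs along its x, upward. The point is half-way up, 17 mm above its underside. Grasp it across the 40 mm (y). It weighs enough to sink the slats by 3 mm or more where nothing is under them.
- v_block: The same V-block; origin at the centre of its underside.
- slat_0: Slat 0 of the row, 128 (x) x 21 (y) x 4 mm, at y = -110 mm in the cover's frame; origin at the middle of its upper face, axes as the cover's; z drops as it is pressed down. An end slat, next to the rigid rim; the hidden bar never reaches it.
- slat_1: Slat 1 of the row, 128 (x) x 21 (y) x 4 mm, at y = -88 mm in the cover's frame; origin at the middle of its upper face, axes as the cover's; z drops as it is pressed down.
- slat_2: Slat 2 of the row, 128 (x) x 21 (y) x 4 mm, at y = -66 mm in the cover's frame; origin at the middle of its upper face, axes as the cover's; z drops as it is pressed down.
- slat_3: Slat 3 of the row, 128 (x) x 21 (y) x 4 mm, at y = -44 mm in the cover's frame; origin at the middle of its upper face, axes as the cover's; z drops as it is pressed down.
- slat_4: Slat 4 of the row, 128 (x) x 21 (y) x 4 mm, at y = -22 mm in the cover's frame; origin at the middle of its upper face, axes as the cover's; z drops as it is pressed down.
- slat_5: Slat 5 of the row, 128 (x) x 21 (y) x 4 mm, at y = 0 mm in the cover's frame; origin at the middle of its upper face, axes as the cover's; z drops as it is pressed down.
- slat_6: Slat 6 of the row, 128 (x) x 21 (y) x 4 mm, at y = 22 mm in the cover's frame; origin at the middle of its upper face, axes as the cover's; z drops as it is pressed down.
- slat_7: Slat 7 of the row, 128 (x) x 21 (y) x 4 mm, at y = 44 mm in the cover's frame; origin at the middle of its upper face, axes as the cover's; z drops as it is pressed down.
- slat_8: Slat 8 of the row, 128 (x) x 21 (y) x 4 mm, at y = 66 mm in the cover's frame; origin at the middle of its upper face, axes as the cover's; z drops as it is pressed down.
- slat_9: Slat 9 of the row, 128 (x) x 21 (y) x 4 mm, at y = 88 mm in the cover's frame; origin at the middle of its upper face, axes as the cover's; z drops as it is pressed down.
- slat_10: Slat 10 of the row, 128 (x) x 21 (y) x 4 mm, at y = 110 mm in the cover's frame; origin at the middle of its upper face, axes as the cover's; z drops as it is pressed down. An end slat, next to the rigid rim; the hidden bar never reaches it.
Not all that is in view belongs to the job. There is more than one size of the v_block; the job needs the middle-sized.

How it is judged:
By the outcome, as a careful person would: the job done as asked, in the order asked, and still so for the second after the job is handed in, with the robot touching nothing.
It also fails if it takes over 64 s, if anything falls off the work surface, if the arm or the gripper's body presses on something with over 40 N, if the wrist force passes 120 N, or if a joint passes its speed limit or range.

## Working session

There is one attempt and no reset: what is moved stays moved. The work goes in short steps, Python scripts to look and compute and a tool call to move; the robot and the scene stay as the last step left them, time stands still between calls to the robot, and variables do not carry over. Pictures are saved under pics/ and viewed, at most 10 in all, crops included, and the job is handed in when it is done.

Besides the shell and the picture viewer there is one more tool, called after ">>>" as name([rows], argument=value, ...), one row to a line, values as JSON. jog_arm: Moves the arm, as the interface text tells. Its arguments: {"type":"object","properties":{"steps":{"type":"array"},"newtons":{"type":"number"}},"required":["steps"]}

```bash
mkdir -p pics; cat > h.py <<'E'
import numpy as np, cv2
from station import ctrl
from scipy.spatial.transform import Rotation as Rn
def cam(name):
    c=ctrl.camera_info(name); K=np.array(c["camera_matrix"]); D=np.array(c["distortion"])
    if "R" in c: R=np.array(c["R"]); t=np.array(c["t"]); return K,D,R,t
    o=ctrl.get_obs(); T=np.array(c["T_tool_cam"]); W=np.eye(4); W[:3,:3]=Rn.from_rotvec(o["tool_rot"]).as_matrix(); W[:3,3]=o["tool_pos"]
    M=np.linalg.inv(W@T); return K,D,M[:3,:3],M[:3,3]
def ray(c,px,z):
    K,D,R,t=c; u=cv2.undistortPoints(np.array(px,float).reshape(-1,1,2),K,D).reshape(-1,2)
    d=np.c_[u,np.ones(len(u))]@R; o=-R.T@t
    return o+d*((z-o[2])/d[:,2])[:,None]
E
python3 - <<'E'
from h import *
o=ctrl.get_obs(); print({k:np.round(v,3) for k,v in o.items()})
for n in ("top","scene"):
    p,d=ctrl.get_image(n); cv2.imwrite(f"pics/{n}0.png",p[:,:,::-1]); np.save(f"{n}0.npy",d)
    print(n,-cam(n)[2].T@cam(n)[3])
E
```

```text
{'t': np.float64(0.0), 'q': array([-1.324,  0.053,  1.614, -0.   ,  1.476, -0.119]), 'dq': array([-0.001, -0.001, -0.   , -0.   , -0.   , -0.001]), 'effort': array([-1.0000e-03, -3.9367e+01, -3.7018e+01, -0.0000e+00,  7.0000e-03,
       -0.0000e+00]), 'tool_pos': array([ 0.223, -0.583,  0.23 ]), 'tool_rot': array([-3.087, -0.571,  0.   ]), 'contact_force': array([-0.719,  0.074,  0.163]), 'wrist_torque': array([ 0.004,  0.021, -0.019]), 'grip_force': np.float64(0.0), 'opening': np.float64(0.086)}
top [0.47686587 0.08669172 0.91547703]
scene [0.12173516 0.56387245 0.61360095]
```

View pics/top0.png

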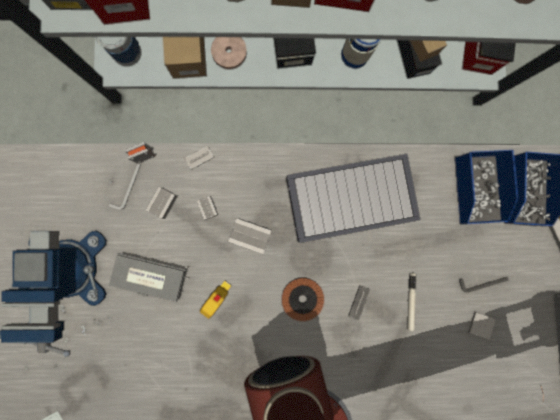

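View pics/scene0.png

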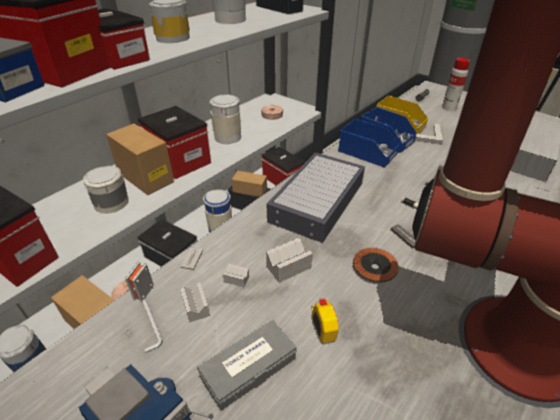

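The top view shows the slatted box at about (353,198). There are three V-blocks, at (250,235) large, (160,202) probably middle, and (207,207) small, plus a flat piece at (200,158). Next I'll measure them.

```bash
python3 - <<'E'
from h import *
c=cam("top"); p=cv2.imread("pics/top0.png"); d=np.load("top0.npy")
# world height map
v,u=np.mgrid[:420,:560]; q=cv2.undistortPoints(np.stack([u,v],-1).reshape(-1,1,2).astype(float),c[0],c[1]).reshape(-1,2)
X=(np.c_[q,np.ones(len(q))]*d.reshape(-1,1)-c[3])@c[2]; X=X.reshape(420,560,3)
np.save("X.npy",X); print("table z",np.median(X[250:300,100:400,2]))
for n,(a,b,e,f) in dict(big=(225,275,215,258),small=(192,222,192,225),mid=(142,180,183,222),flat=(180,220,142,172)).items():
    w=X[e:f,a:b]; m=(w[...,2]>0.008).astype(np.uint8); P=w[m>0]
    if len(P)<10: print(n,len(P));continue
    r=cv2.minAreaRect((P[:,:2]*1000).astype(np.float32)); print(n,len(P),np.round(r[0],1),np.round(r[1],1),round(r[2],1),"zmax",np.percentile(P[:,2],[50,90,98]).round(4))
# cover
w=X[145:250,280:425]; P=w[w[...,2]>0.045]; r=cv2.minAreaRect((P[:,:2]*1000).astype(np.float32)); print("cover",r,np.median(P[:,2]))
print(np.round(cv2.boxPoints(r)))
S=cv2.resize(p[130:270,130:430],None,fx=2.6,fy=2.6,interpolation=cv2.INTER_CUBIC); cv2.imwrite("pics/crop.png",S)
E
```

```text
table z 0.0002574805556379013
big 940 [457.5 120. ] [81.3 59.2] 69.9 zmax [0.0416 0.0471 0.0492]
small 300 [492.9 167.7] [157.4  50.2] 61.1 zmax [0.0226 0.0267 0.0283]
mid 573 [492.7 218.2] [257.1  63.8] 69.2 zmax [0.0291 0.0342 0.0356]
flat 29 [569.5 159.5] [230.6  48.2] 50.0 zmax [0.0088 0.01   0.4086]
cover ((531.96435546875, -75.64860534667969), (150.99647521972656, 338.99383544921875), 10.122167587280273) 0.05960402290749794
[[ 428.   78.]
 [ 487. -256.]
 [ 636. -229.]
 [ 576.  104.]]
```

View pics/crop.png

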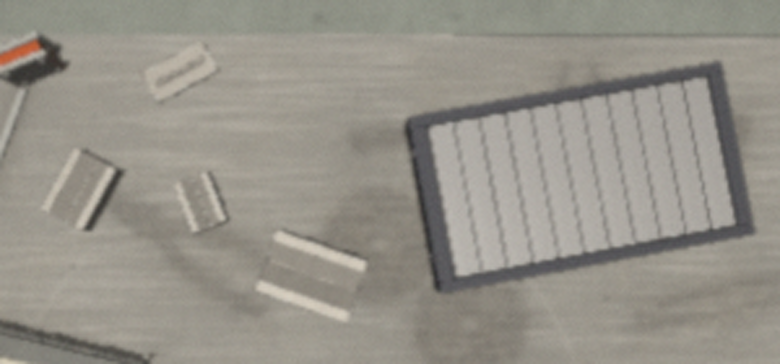

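The crop confirms 11 slats. The 34 mm-high block at (160,202) is the middle one. I'll redo the fits with the depth outliers removed.

```bash
python3 - <<'E'
from h import *
c=cam("top"); X=np.load("X.npy"); d=np.load("top0.npy")
def fit(a,b,e,f,z0,z1):
    w=X[e:f,a:b]; m=((w[...,2]>z0)&(w[...,2]<z1)&(d[e:f,a:b]>0.1)).astype(np.uint8)
    n,l,s,_=cv2.connectedComponentsWithStats(m); k=1+np.argmax(s[1:,4]); P=w[l==k]
    r=cv2.minAreaRect((P[:,:2]*1000).astype(np.float32)); print(np.round(r[0],1),np.round(r[1],1),round(r[2],1),P[:,2].max().round(4)); print(np.round(cv2.boxPoints(r)).tolist())
fit(142,180,183,222,0.010,0.05); fit(142,180,183,222,0.018,0.05)
fit(192,222,192,225,0.01,0.05); fit(225,275,215,258,0.01,0.06)
fit(270,430,140,255,0.055,0.065)
# image based cover corners at z=.06, mid rim corners at z=.034 (from crop px)
cc=np.array([[408,120],[716,63],[752,232],[440,291]])/2.6+[130,130]
C=ray(c,cc,.06); print("cover corners",C.round(4).tolist(),C.mean(0).round(4))
mc=np.array([[80,150],[118,169],[84,229],[43,208]])/2.6+[130,130]
M=ray(c,mc,.034); print("mid",M.round(4).tolist(),M.mean(0).round(4))
e=C[0]-C[1]+C[3]-C[2]; print("cover y dir deg",np.degrees(np.arctan2(e[1],e[0])))
E
```

```text
[530.  316.8] [41.1 60.2] 62.2 0.0378
[[494.0, 313.0], [547.0, 285.0], [566.0, 321.0], [513.0, 349.0]]
[530.  316.8] [41.1 60.2] 62.2 0.0378
[[494.0, 313.0], [547.0, 285.0], [566.0, 321.0], [513.0, 349.0]]
[518.6 214.6] [45.5 30.1] 21.2 0.0289
[[492.0, 220.0], [503.0, 192.0], [545.0, 209.0], [534.0, 237.0]]
[455.3 120.8] [81.3 54.4] 69.9 0.0504
[[416.0, 92.0], [467.0, 73.0], [495.0, 150.0], [444.0, 168.0]]
[ 537.8 -107.9] [150.5 273.6] 10.1 0.0647
[[440.0, 14.0], [488.0, -256.0], [636.0, -229.0], [588.0, 40.0]]
cover corners [[0.5837, 0.0376, 0.06], [0.6322, -0.2247, 0.06], [0.4885, -0.2524, 0.06], [0.4414, 0.0122, 0.06]] [ 0.5365 -0.1068  0.06  ]
mid [[0.562, 0.3151, 0.034], [0.5457, 0.2829, 0.034], [0.4949, 0.3112, 0.034], [0.5129, 0.3458, 0.034]] [0.5289 0.3137 0.034 ]
cover y dir deg 100.28338625573204
```

>>> jog_arm([
  {"delta_rot":[0,0,-7.9],"linear":[0,0,0],"grip":0},
  {"delta_rot":[0,0,-7.9],"linear":[0,0,0],"grip":0},
  {"delta_rot":[0,0,-7.9],"linear":[0,0,0],"grip":0},
  {"delta_rot":[0,0,-7.9],"linear":[0,0,0],"grip":0},
  {"delta_rot":[0,0,-7.9],"linear":[0,0,0],"grip":0},
  {"delta_rot":[0,0,-7.9],"linear":[0,0,0],"grip":0},
  {"delta_rot":[0,0,-7.9],"linear":[0,0,0],"grip":0},
  {"delta_rot":[0,0,-7.9],"linear":[0,0,0],"grip":0},
  {"delta_rot":[0,0,-7.9],"linear":[0,0,0],"grip":0},
  {"delta_rot":[0,0,-8.0],"linear":[0,0,0],"grip":0},
])

```text
t: 1.1
tool_pos: [0.2234, -0.5833, 0.2306]
tool_rot: [-2.011, -2.413, -0.001]
contact_force: [0.5, 0.6, 0.2]
opening: -0.0001
grip_force: 0.0
```

>>> jog_arm([
  {"delta_rot":[0,0,0],"linear":[0.034,0.0365,0],"grip":0},
  {"delta_rot":[0,0,0],"linear":[0.034,0.0365,0],"grip":0},
  {"delta_rot":[0,0,0],"linear":[0.034,0.0365,0],"grip":0},
  {"delta_rot":[0,0,0],"linear":[0.034,0.0365,0],"grip":0},
  {"delta_rot":[0,0,0],"linear":[0.034,0.0365,0],"grip":0},
  {"delta_rot":[0,0,0],"linear":[0.034,0.0365,0],"grip":0},
  {"delta_rot":[0,0,0],"linear":[0.034,0.0365,0],"grip":0},
  {"delta_rot":[0,0,0],"linear":[0.034,0.0365,0],"grip":0},
  {"delta_rot":[0,0,0],"linear":[0.034,0.0365,0],"grip":0},
  {"delta_rot":[0,0,0],"linear":[0.034,0.0365,0],"grip":0},
])

```text
t: 2.1
tool_pos: [0.5242, -0.1831, 0.2309]
tool_rot: [-2.018, -2.407, 0.0]
contact_force: [1.1, -0.8, 0.0]
opening: 0.0003
grip_force: 0.0
```

```bash
python3 - <<'E'
from h import *
import json
c=cam("wrist"); p,d=ctrl.get_image("wrist"); cv2.imwrite("pics/w1.png",p[:,:,::-1]); np.save("w1.npy",d)
import pickle; pickle.dump(c,open("w1.pkl","wb")); print(-c[2].T@c[3])
E
```

```text
[ 0.51248224 -0.11789357  0.37285789]
```

View pics/w1.png

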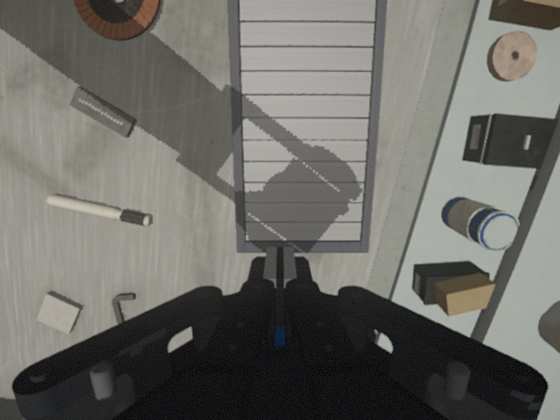

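The wrist view shows the box end at rows 243–252, columns 237–368. The slat gaps run horizontally, and the closed fingertips are at about (280,255). I'll measure the gap lines along two columns.

```bash
python3 - <<'E'
from h import *
import pickle
c=pickle.load(open("w1.pkl","rb")); g=cv2.cvtColor(cv2.imread("pics/w1.png"),cv2.COLOR_BGR2GRAY).astype(float)
a=np.radians(10.1); xh=np.array([np.cos(a),np.sin(a)]); yh=np.array([-xh[1],xh[0]]); o=np.array([.5375,-.1075])
for lo,hi in((262,268),(352,358)):
    s=g[:250,lo:hi].mean(1); bg=np.r_[[np.median(s[max(0,i-5):i+6]) for i in range(250)]]
    r=[i for i in range(2,248) if bg[i]-s[i]>12 and s[i]==s[i-2:i+3].min()]
    P=ray(c,[[(lo+hi-1)/2,i] for i in r],.06)[:,:2]-o
    print(r,(P@yh*1000).round(1))
P=ray(c,[[238,252],[369,252],[230.,5],[384.,5]],.06)[:,:2]-o; print((P@yh).round(4),(P@xh).round(4))
d=np.load("w1.npy"); print(d[225:240,300:320].mean(), c[2])
E
```

```text
[21, 46, 70, 94, 117, 140, 161, 182, 221] [ 96.8  75.   53.5  31.3   9.5 -13.1 -34.5 -56.5 -99.6]
[21, 46, 71, 95, 117, 140, 161, 182, 202, 222, 241] [  97.2   75.3   52.9   30.6    9.6  -13.   -34.4  -56.5  -78.3 -100.9
 -123.1]
[-0.1362 -0.1364  0.1107  0.1114] [-0.0736  0.0747 -0.0728  0.0714]
0.33066213 [[ 9.84606588e-01  1.74784877e-01 -3.36851008e-04]
 [ 1.68841583e-01 -9.50624697e-01  2.60394325e-01]
 [ 4.51927712e-02 -2.56442842e-01 -9.65502295e-01]]
```

>>> jog_arm([
  {"delta_rot":[0,0,0],"linear":[0,0.026,0.04],"grip":0},
  {"delta_rot":[0,0,0],"linear":[0,0,0.05],"grip":0},
  {"delta_rot":[0,0,0],"linear":[0,0,0.05],"grip":0},
  {"delta_rot":[0,-7,0],"linear":[0,0,0],"grip":0},
  {"delta_rot":[0,-7,0],"linear":[0,0,0],"grip":0},
  {"delta_rot":[0,-6,0],"linear":[0,0,0],"grip":0},
  {"delta_rot":[0,0,0],"linear":[0.0068,0,0.0188],"grip":0},
  {"delta_rot":[0,0,0],"linear":[0,0,0],"grip":0},
  {"delta_rot":[0,0,0],"linear":[0,0,0],"grip":0},
])

```text
t: 3.05
tool_pos: [0.5486, -0.1806, 0.0708]
tool_rot: [1.836, 2.19, -0.325]
contact_force: [-0.2, 0.4, -0.0]
opening: -0.0002
grip_force: 0.0
```

>>> jog_arm([
  {"delta_rot":[0,0,0],"linear":[0.002,0,0.0056],"grip":0},
  {"delta_rot":[0,0,0],"linear":[0.001,0,0.0028],"grip":0},
  {"delta_rot":[0,0,0],"linear":[0.001,0,0.0028],"grip":0},
  {"delta_rot":[0,0,0],"linear":[0,0,0],"grip":0},
  {"delta_rot":[0,0,0],"linear":[0,0,0],"grip":0},
  {"delta_rot":[0,0,0],"linear":[0,0,0],"grip":0},
])

```text
t: 3.65
tool_pos: [0.5493, -0.1809, 0.0597]
tool_rot: [1.835, 2.189, -0.324]
contact_force: [-0.1, -0.9, -0.2]
opening: 0.0004
grip_force: 0.4
```

>>> jog_arm([
  {"delta_rot":[0,0,0],"linear":[0.001,0,0.0028],"grip":0},
  {"delta_rot":[0,0,0],"linear":[0,0,0],"grip":0},
  {"delta_rot":[0,0,0],"linear":[0,0,0],"grip":0},
  {"delta_rot":[0,0,0],"linear":[0,0,0],"grip":0},
])

```text
t: 4.05
tool_pos: [0.5494, -0.1808, 0.0567]
tool_rot: [1.835, 2.189, -0.323]
contact_force: [0.5, -0.4, 1.9]
opening: 0.0001
grip_force: 0.9
```

```bash
python3 - <<'E'
from h import *
p,d=ctrl.get_image("wrist"); cv2.imwrite("pics/w2.png",cv2.resize(p[200:400,100:460,::-1],None,fx=2,fy=2))
o=ctrl.get_obs();print(o["contact_force"],o["wrist_torque"])
E
```

```text
[-0.08644582  0.42240203  2.6309735 ] [0.03284055 0.03367073 0.0248517 ]
```

View pics/w2.png

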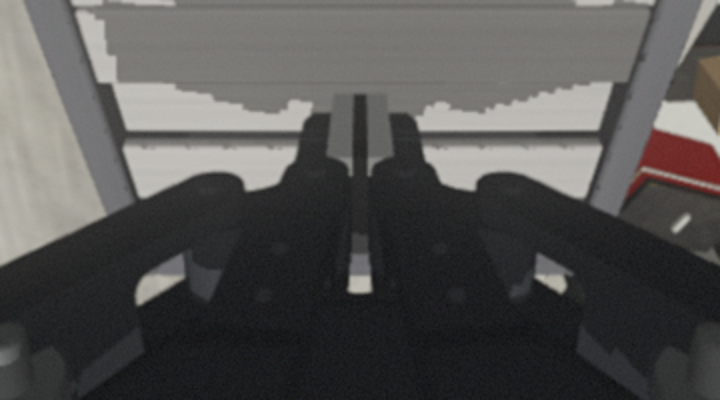

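The pressed slat 2 is visibly sunk, with steps at its ends around (115,110) and (610,110). The force is only about 2 N, so it is soft. I'll go on to slat 4.

>>> jog_arm([
  {"delta_rot":[0,0,0],"linear":[-0.0043,0,-0.0117],"grip":0},
  {"delta_rot":[0,0,0],"linear":[0.0413,0,-0.015],"grip":0},
  {"delta_rot":[0,0,0],"linear":[0,0,0],"grip":0},
  {"delta_rot":[0,0,0],"linear":[0.0017,0,0.0047],"grip":0},
  {"delta_rot":[0,0,0],"linear":[0.0009,0,0.0025],"grip":0},
  {"delta_rot":[0,0,0],"linear":[0.0009,0,0.0025],"grip":0},
  {"delta_rot":[0,0,0],"linear":[0,0,0],"grip":0},
  {"delta_rot":[0,0,0],"linear":[0,0,0],"grip":0},
  {"delta_rot":[0,0,0],"linear":[0,0,0],"grip":0},
])

```text
t: 5.0
tool_pos: [0.5414, -0.1379, 0.0586]
tool_rot: [1.835, 2.189, -0.324]
contact_force: [0.0, -0.4, 2.1]
opening: -0.0001
grip_force: 0.5
```

Slat 4 is soft. Next is slat 6.

>>> jog_arm([
  {"delta_rot":[0,0,0],"linear":[-0.0036,0,-0.0099],"grip":0},
  {"delta_rot":[0,0,0],"linear":[0.0413,0,-0.015],"grip":0},
  {"delta_rot":[0,0,0],"linear":[0,0,0],"grip":0},
  {"delta_rot":[0,0,0],"linear":[0.0017,0,0.0047],"grip":0},
  {"delta_rot":[0,0,0],"linear":[0.0009,0,0.0025],"grip":0},
  {"delta_rot":[0,0,0],"linear":[0.0009,0,0.0025],"grip":0},
  {"delta_rot":[0,0,0],"linear":[0,0,0],"grip":0},
  {"delta_rot":[0,0,0],"linear":[0,0,0],"grip":0},
  {"delta_rot":[0,0,0],"linear":[0,0,0],"grip":0},
])

```text
t: 5.9
tool_pos: [0.5338, -0.0947, 0.0589]
tool_rot: [1.835, 2.189, -0.324]
contact_force: [-0.2, -0.2, 1.2]
opening: -0.0002
grip_force: 0.5
```

>>> jog_arm([
  {"delta_rot":[0,0,0],"linear":[-0.0036,0,-0.0099],"grip":0},
  {"delta_rot":[0,0,0],"linear":[0.0428,0,-0.0155],"grip":0},
  {"delta_rot":[0,0,0],"linear":[0,0,0],"grip":0},
  {"delta_rot":[0,0,0],"linear":[0.0017,0,0.0047],"grip":0},
  {"delta_rot":[0,0,0],"linear":[0.0009,0,0.0025],"grip":0},
  {"delta_rot":[0,0,0],"linear":[0.0009,0,0.0025],"grip":0},
  {"delta_rot":[0,0,0],"linear":[0,0,0],"grip":0},
  {"delta_rot":[0,0,0],"linear":[0,0,0],"grip":0},
  {"delta_rot":[0,0,0],"linear":[0,0,0],"grip":0},
])

```text
t: 6.8
tool_pos: [0.5261, -0.0499, 0.0599]
tool_rot: [1.837, 2.188, -0.324]
contact_force: [-4.7, 4.0, 7.4]
opening: -0.0002
grip_force: 4.2
```

Slat 8 is stiff. I'll check slats 9 and 7.

>>> jog_arm([
  {"delta_rot":[0,0,0],"linear":[-0.0036,0,-0.0099],"grip":0},
  {"delta_rot":[0,0,0],"linear":[0.0207,0,-0.0075],"grip":0},
  {"delta_rot":[0,0,0],"linear":[0,0,0],"grip":0},
  {"delta_rot":[0,0,0],"linear":[0.0017,0,0.0047],"grip":0},
  {"delta_rot":[0,0,0],"linear":[0.0009,0,0.0025],"grip":0},
  {"delta_rot":[0,0,0],"linear":[0.0009,0,0.0025],"grip":0},
  {"delta_rot":[0,0,0],"linear":[0,0,0],"grip":0},
  {"delta_rot":[0,0,0],"linear":[0,0,0],"grip":0},
  {"delta_rot":[0,0,0],"linear":[0,0,0],"grip":0},
])

```text
t: 7.7
tool_pos: [0.522, -0.0285, 0.06]
tool_rot: [1.836, 2.188, -0.326]
contact_force: [-3.8, 0.5, 8.2]
opening: -0.0004
grip_force: 4.0
```

>>> jog_arm([
  {"delta_rot":[0,0,0],"linear":[-0.0036,0,-0.0099],"grip":0},
  {"delta_rot":[0,0,0],"linear":[-0.0413,0,0.015],"grip":0},
  {"delta_rot":[0,0,0],"linear":[0,0,0],"grip":0},
  {"delta_rot":[0,0,0],"linear":[0.0017,0,0.0047],"grip":0},
  {"delta_rot":[0,0,0],"linear":[0.0009,0,0.0025],"grip":0},
  {"delta_rot":[0,0,0],"linear":[0.0009,0,0.0025],"grip":0},
  {"delta_rot":[0,0,0],"linear":[0,0,0],"grip":0},
  {"delta_rot":[0,0,0],"linear":[0,0,0],"grip":0},
  {"delta_rot":[0,0,0],"linear":[0,0,0],"grip":0},
])

```text
t: 8.6
tool_pos: [0.5295, -0.0706, 0.059]
tool_rot: [1.835, 2.19, -0.323]
contact_force: [-0.6, 0.3, -0.0]
opening: -0.0001
grip_force: 0.0
```

Slat 9 is stiff and slat 7 is soft, so the bar lies under slats 8 and 9 and the block should go at y ≈ 76 mm on the cover. Now I'll fetch it.

>>> jog_arm([
  {"delta_rot":[0,0,0],"linear":[-0.0137,0,-0.0376],"grip":0},
  {"delta_rot":[0,0,0],"linear":[-0.0137,0,-0.0376],"grip":0},
  {"delta_rot":[0,0,0],"linear":[-0.0137,0,-0.0376],"grip":0},
  {"delta_rot":[0,7,0],"linear":[0,0,0],"grip":0.085},
  {"delta_rot":[0,7,0],"linear":[0,0,0],"grip":0.085},
  {"delta_rot":[0,6,0],"linear":[0,0,0],"grip":0.085},
  {"delta_rot":[0,0,0],"linear":[0.04,0.0085,0],"grip":0.085},
  {"delta_rot":[0,0,0],"linear":[0.04,0.0085,0],"grip":0.085},
  {"delta_rot":[0,0,0],"linear":[0.04,0.0085,0],"grip":0.085},
  {"delta_rot":[0,0,0],"linear":[0.04,0.0085,0],"grip":0.085},
])

```text
t: 9.6
tool_pos: [0.5351, 0.0937, 0.1793]
tool_rot: [-2.019, -2.407, -0.0]
contact_force: [1.0, -0.6, -0.3]
opening: 0.0852
grip_force: 0.0
```

>>> jog_arm([
  {"delta_rot":[0,0,0],"linear":[0.044,0.0085,0],"grip":0.085},
  {"delta_rot":[0,0,0],"linear":[0.044,0.0085,0],"grip":0.085},
  {"delta_rot":[0,0,0],"linear":[0.044,0.0085,0],"grip":0.085},
  {"delta_rot":[0,0,-7.44],"linear":[0.044,0.0085,0],"grip":0.085},
  {"delta_rot":[0,0,-7.44],"linear":[0,0,0],"grip":0.085},
  {"delta_rot":[0,0,-7.44],"linear":[0,0,0],"grip":0.085},
  {"delta_rot":[0,0,-7.44],"linear":[0,0,0],"grip":0.085},
  {"delta_rot":[0,0,-7.44],"linear":[0,0,0],"grip":0.085},
  {"delta_rot":[0,0,-7.44],"linear":[0,0,0],"grip":0.085},
  {"delta_rot":[0,0,-7.44],"linear":[0,0,0],"grip":0.085},
])

```text
t: 10.6
tool_pos: [0.5377, 0.2718, 0.1791]
tool_rot: [-0.747, -3.051, 0.0]
contact_force: [-0.3, 0.0, 0.3]
opening: 0.085
grip_force: 0.0
```

```bash
python3 - <<'E'
from h import *
import pickle
c=cam("wrist"); p,d=ctrl.get_image("wrist"); cv2.imwrite("pics/w3.png",p[:,:,::-1]); np.save("w3.npy",d); pickle.dump(c,open("w3.pkl","wb"))
o=ctrl.get_obs(); print(o["tool_pos"],o["tool_rot"],o["opening"])
E
```

```text
[0.53770818 0.27177202 0.1790732 ] [-7.42641608e-01 -3.05198412e+00  1.99408604e-04] 0.08506780323069574
```

View pics/w3.png

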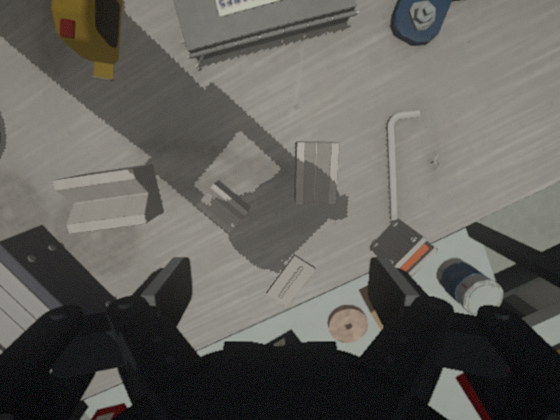

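The middle block is at about (317,172), standing upright with its groove up. The small block is at (225,195), well clear. I'll refine the pose and work out the move.

```bash
python3 - <<'E'
from h import *
import pickle
c=pickle.load(open("w3.pkl","rb")); d=np.load("w3.npy")
v,u=np.mgrid[120:225,280:360]; dd=d[120:225,280:360].reshape(-1,1)
q=cv2.undistortPoints(np.stack([u,v],-1).reshape(-1,1,2).astype(float),c[0],c[1]).reshape(-1,2)
X=(np.c_[q,np.ones(len(q))]*dd-c[3])@c[2]; P=X[(X[:,2]>.012)&(X[:,2]<.05)&(dd[:,0]>.1)]
r=cv2.minAreaRect((P[:,:2]*1000).astype(np.float32)); print(r,P[:,2].max(),np.round(cv2.boxPoints(r)).tolist())
M=ray(c,[[297,141],[340,142],[337,205],[295,203]],.034); print(M.mean(0))
o=ctrl.get_obs(); R=Rn.from_rotvec(o["tool_rot"]).as_matrix(); print("tool y ang",np.degrees(np.arctan2(R[1,1],R[0,1])), "tool x ang",np.degrees(np.arctan2(R[1,0],R[0,0])))
t=np.array([*np.array(r[0])/1000,.034]); print("delta tool",R.T@(t-o["tool_pos"]))
E
```

```text
((529.5575561523438, 316.7384338378906), (40.47990798950195, 60.25712585449219), 61.53711700439453) 0.03558513644018438 [[493.0, 313.0], [546.0, 285.0], [566.0, 320.0], [513.0, 349.0]]
[0.52976064 0.31722314 0.034     ]
tool y ang 62.647921417507085 tool x ang 152.64791400970952
delta tool [0.02782578 0.0362312  0.14507815]
```

>>> jog_arm([
  {"delta_rot":[0,0,0.8],"linear":[0.0278,0.0362,0],"grip":0.07},
  {"delta_rot":[0,0,0],"linear":[0,0,0.05],"grip":0.07},
  {"delta_rot":[0,0,0],"linear":[0,0,0.05],"grip":0.07},
  {"delta_rot":[0,0,0],"linear":[0,0,0.04],"grip":0.07},
  {"delta_rot":[0,0,0],"linear":[0,0,0.02],"grip":0.07},
  {"delta_rot":[0,0,0],"linear":[0,0,0.012],"grip":0.07},
  {"delta_rot":[0,0,0],"linear":[0,0,0.004],"grip":0.07},
  {"delta_rot":[0,0,0],"linear":[0,0,0],"grip":0.07},
])

```text
t: 11.45
tool_pos: [0.5309, 0.3168, 0.004]
tool_rot: [0.779, 3.043, 0.001]
contact_force: [0.5, 0.1, -0.2]
opening: 0.0698
grip_force: 0.0
```

>>> jog_arm([
  {"delta_rot":[0,0,0],"linear":[0,0,0],"grip":0.03},
  {"delta_rot":[0,0,0],"linear":[0,0,0],"grip":0.03},
  {"delta_rot":[0,0,0],"linear":[0,0,0],"grip":0.03},
  {"delta_rot":[0,0,0],"linear":[0,0,0],"grip":0.03},
  {"delta_rot":[0,0,0],"linear":[0,0,0],"grip":0.03},
  {"delta_rot":[0,0,0],"linear":[0,0,0],"grip":0.03},
  {"delta_rot":[0,0,0],"linear":[0,0,0],"grip":0.03},
], newtons=50)

```text
t: 12.15
tool_pos: [0.5317, 0.317, 0.0054]
tool_rot: [0.777, 3.041, 0.003]
contact_force: [-0.6, -0.2, 7.2]
opening: 0.0389
grip_force: 53.7
```

>>> jog_arm([
  {"delta_rot":[0,0,0],"linear":[0,0,-0.02],"grip":0.03},
  {"delta_rot":[0,0,0],"linear":[0,0,-0.04],"grip":0.03},
  {"delta_rot":[0,0,0],"linear":[0,0,-0.04],"grip":0.03},
  {"delta_rot":[0,0,0],"linear":[0,0,-0.04],"grip":0.03},
  {"delta_rot":[0,0,-6.5],"linear":[0,0,0],"grip":0.03},
  {"delta_rot":[0,0,-6.5],"linear":[0,0,0],"grip":0.03},
  {"delta_rot":[0,0,-6.5],"linear":[0,0,0],"grip":0.03},
  {"delta_rot":[0,0,-6.5],"linear":[0,0,0],"grip":0.03},
  {"delta_rot":[0,0,-6.5],"linear":[0,0,0],"grip":0.03},
  {"delta_rot":[0,0,-6.3],"linear":[0,0,0],"grip":0.03},
])

```text
t: 13.15
tool_pos: [0.5293, 0.3162, 0.1418]
tool_rot: [0.284, -3.126, 0.001]
contact_force: [0.5, -0.5, -3.6]
opening: 0.0392
grip_force: 52.6
```

>>> jog_arm([
  {"delta_rot":[0,0,0],"linear":[0.0086,-0.043,0],"grip":0.03},
  {"delta_rot":[0,0,0],"linear":[0.0086,-0.043,0],"grip":0.03},
  {"delta_rot":[0,0,0],"linear":[0.0086,-0.043,0],"grip":0.03},
  {"delta_rot":[0,0,0],"linear":[0.0086,-0.043,0],"grip":0.03},
  {"delta_rot":[0,0,0],"linear":[0.0086,-0.043,0],"grip":0.03},
  {"delta_rot":[0,0,0],"linear":[0.0086,-0.043,0],"grip":0.03},
  {"delta_rot":[0,0,0],"linear":[0.0086,-0.043,0],"grip":0.03},
  {"delta_rot":[0,0,0],"linear":[0.0086,-0.043,0],"grip":0.03},
  {"delta_rot":[0,0,0],"linear":[0,0,0],"grip":0.03},
  {"delta_rot":[0,0,0],"linear":[0,0,0],"grip":0.03},
])

```text
t: 14.15
tool_pos: [0.5223, -0.0348, 0.1424]
tool_rot: [0.273, -3.128, -0.002]
contact_force: [-0.4, -0.3, -4.6]
opening: 0.0393
grip_force: 53.3
```

```bash
cat > chk.py <<'E'
from h import *
o=ctrl.get_obs(); R=Rn.from_rotvec(o["tool_rot"]).as_matrix(); a=np.radians(10.1); w=np.array([.5377,-.1085])
xh=np.array([np.cos(a),np.sin(a)]); yh=np.array([-xh[1],xh[0]]); e=o["tool_pos"][:2]-w
print("t",o["t"],"cover x,y mm",e@xh*1000,e@yh*1000,"z",o["tool_pos"][2],"tool y ang",np.degrees(np.arctan2(R[1,1],R[0,1])),"toolz",R[:,2].round(4),"F",o["contact_force"],o["opening"],o["grip_force"])
E
cat > look.py <<'E'
from h import *
import sys,pickle
n=sys.argv[1]; c=cam("wrist"); p,d=ctrl.get_image("wrist"); cv2.imwrite(f"pics/{n}.png",p[:,:,::-1]); np.save(f"{n}.npy",d); pickle.dump(c,open(f"{n}.pkl","wb"))
E
python3 chk.py; python3 look.py w4
```

```text
t 14.15 cover x,y mm -2.213139182740601 75.2442946620485 z 0.14236794241139755 tool y ang 99.9906957401657 toolz [-0.0017  0.001  -1.    ] F [-0.42349599 -0.29553162 -4.58481334] 0.03925362266610959 53.29947307705879
```

View pics/w4.png

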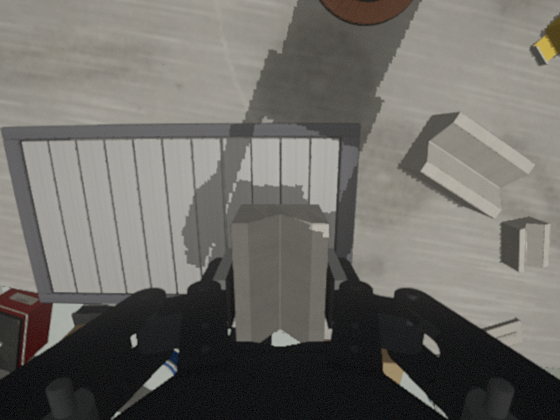

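The block is held level, groove up, with its front end at columns 233–328. The slat gaps near row 150 are at about 223, 252, 281 and 309. A quick check of the gap positions comes next.

```bash
python3 - <<'E'
from h import *
import pickle
c=pickle.load(open("w4.pkl","rb")); g=cv2.cvtColor(cv2.imread("pics/w4.png"),cv2.COLOR_BGR2GRAY).astype(float)
a=np.radians(10.1); xh=np.array([np.cos(a),np.sin(a)]); yh=np.array([-xh[1],xh[0]]); w=np.array([.5377,-.1085])
for lo,hi in((142,146),(174,178)):
    s=g[lo:hi].mean(0); r=[i for i in range(20,350) if np.median(s[i-6:i+7])-s[i]>9 and s[i]==s[i-2:i+3].min()]
    P=ray(c,[[i,(lo+hi-1)/2] for i in r],.06)[:,:2]-w; print(r,(P@yh*1000).round(1))
# held block: depth points near the top edges, in cover y
d=np.load("w4.npy"); v,u=np.mgrid[200:290,225:340]; dd=d[200:290,225:340].reshape(-1,1)
q=cv2.undistortPoints(np.stack([u,v],-1).reshape(-1,1,2).astype(float),c[0],c[1]).reshape(-1,2)
X=(np.c_[q,np.ones(len(q))]*dd-c[3])@c[2]; Y=(X[:,:2]-w)@yh*1000; x=(X[:,:2]-w)@xh*1000
m=(X[:,2]>.13)&(x<-14); print("block y",np.percentile(Y[m],[.5,99.5]),"x min",x[m].min(),"z",X[m,2].min(),X[m,2].max())
for s in(Y<70),(Y>81):
    k=m&s&(X[:,2]>.163); print(np.polyfit(x[k],X[k,2]*1000,1),Y[k].min(),Y[k].max())
E
```

```text
[20, 48, 76, 104, 133, 162, 191, 221, 280, 310, 340] [-121.4  -98.9  -76.8  -55.1  -33.   -11.1   10.5   32.8   76.2   98.3
  120.5]
[26, 54, 81, 108, 137, 165, 193, 222, 251, 280, 309, 339] [-121.8  -98.7  -76.9  -55.5  -32.8  -11.2   10.3   32.3   54.3   76.2
   98.1  120.9]
block y [56.02750962 95.49597281] x min -68.03629331251024 z 0.13678341493450308 0.28439206587394783
[3.50478710e-02 1.69240754e+02] 55.49096093077164 69.8968309374655
[5.54445412e-02 1.69745100e+02] 81.0935644949278 100.67908608411105
```

>>> jog_arm([
  {"delta_rot":[0,0,0],"linear":[0,0.0005,0.03],"grip":0.03},
  {"delta_rot":[0,0,0],"linear":[0,0,0.025],"grip":0.03},
  {"delta_rot":[0,0,0],"linear":[0,0,0.012],"grip":0.03},
  {"delta_rot":[0,0,0],"linear":[0,0,0.004],"grip":0.03},
  {"delta_rot":[0,0,0],"linear":[0,0,0.002],"grip":0.03},
  {"delta_rot":[0,0,0],"linear":[0,0,0],"grip":0.03},
  {"delta_rot":[0,0,0],"linear":[0,0,0],"grip":0.03},
  {"delta_rot":[0,0,0],"linear":[0,0,0],"grip":0.03},
])

```text
t: 15.0
tool_pos: [0.5239, -0.0338, 0.0716]
tool_rot: [-0.277, 3.127, -0.001]
contact_force: [-0.1, 0.4, -4.9]
opening: 0.0393
grip_force: 53.2
```

>>> jog_arm([
  {"delta_rot":[0,0,0],"linear":[0,0,0.001],"grip":0.03},
  {"delta_rot":[0,0,0],"linear":[0,0,0.001],"grip":0.03},
  {"delta_rot":[0,0,0],"linear":[0,0,0.001],"grip":0.03},
  {"delta_rot":[0,0,0],"linear":[0,0,0],"grip":0.03},
  {"delta_rot":[0,0,0],"linear":[0,0,0],"grip":0.03},
])

```text
t: 15.5
tool_pos: [0.523, -0.0337, 0.0673]
tool_rot: [0.277, -3.129, -0.0]
contact_force: [0.5, 0.0, -4.5]
opening: 0.0391
grip_force: 53.2
```

>>> jog_arm([
  {"delta_rot":[0,0,0],"linear":[0,0,0.001],"grip":0.03},
  {"delta_rot":[0,0,0],"linear":[0,0,0.001],"grip":0.03},
  {"delta_rot":[0,0,0],"linear":[0,0,0],"grip":0.03},
  {"delta_rot":[0,0,0],"linear":[0,0,0],"grip":0.03},
])

```text
t: 15.9
tool_pos: [0.5231, -0.0337, 0.0654]
tool_rot: [0.278, -3.129, -0.0]
contact_force: [-0.1, -0.6, -4.4]
opening: 0.0388
grip_force: 53.3
```

>>> jog_arm([
  {"delta_rot":[0,0,0],"linear":[0,0,0.001],"grip":0.03},
  {"delta_rot":[0,0,0],"linear":[0,0,0],"grip":0.03},
  {"delta_rot":[0,0,0],"linear":[0,0,0],"grip":0.03},
])

```text
t: 16.2
tool_pos: [0.5233, -0.0337, 0.0645]
tool_rot: [-0.277, 3.129, -0.0]
contact_force: [0.1, 0.0, -2.4]
opening: 0.0392
grip_force: 53.5
```

>>> jog_arm([
  {"delta_rot":[0,0,0],"linear":[0,0,0.001],"grip":0.03},
  {"delta_rot":[0,0,0],"linear":[0,0,0],"grip":0.03},
  {"delta_rot":[0,0,0],"linear":[0,0,0],"grip":0.03},
])

```text
t: 16.5
tool_pos: [0.5233, -0.0337, 0.0639]
tool_rot: [-0.278, 3.129, -0.0]
contact_force: [-1.8, 0.1, 1.4]
opening: 0.0391
grip_force: 53.9
```

```bash
python3 chk.py
```

```text
t 16.5 cover x,y mm -1.0788842265364436 76.16891406813171 z 0.06386632320518695 tool y ang 100.14126626971691 toolz [ 2.e-04 -1.e-04 -1.e+00] F [-1.80563167  0.11292498  1.36773028] 0.03905158156558876 53.90431612730026
```

>>> jog_arm([
  {"delta_rot":[0,0,0],"linear":[0,0,0],"grip":0.03},
  {"delta_rot":[0,0,0],"linear":[0,0,0],"grip":0.03},
  {"delta_rot":[0,0,0],"linear":[0,0,0],"grip":0.041},
  {"delta_rot":[0,0,0],"linear":[0,0,0],"grip":0.044},
  {"delta_rot":[0,0,0],"linear":[0,0,0],"grip":0.05},
  {"delta_rot":[0,0,0],"linear":[0,0,0],"grip":0.06},
  {"delta_rot":[0,0,0],"linear":[0,0,0],"grip":0.06},
  {"delta_rot":[0,0,0],"linear":[0,0,0],"grip":0.06},
], newtons=20)

```text
t: 17.3
tool_pos: [0.5231, -0.0337, 0.0634]
tool_rot: [-0.277, 3.129, -0.0]
contact_force: [-0.1, -1.0, 0.2]
opening: 0.0604
grip_force: 0.0
```

>>> jog_arm([
  {"delta_rot":[0,0,0],"linear":[0,0,-0.01],"grip":0.06},
  {"delta_rot":[0,0,0],"linear":[0,0,-0.03],"grip":0.06},
  {"delta_rot":[0,0,0],"linear":[0,0,-0.04],"grip":0.06},
  {"delta_rot":[0,0,0],"linear":[0,0,-0.04],"grip":0.06},
  {"delta_rot":[0,0,0],"linear":[-0.03,0,0],"grip":0.06},
  {"delta_rot":[0,0,0],"linear":[-0.02,0,0],"grip":0.06},
  {"delta_rot":[0,0,0],"linear":[0,0,0],"grip":0.06},
  {"delta_rot":[0,0,0],"linear":[0,0,0],"grip":0.06},
])

```text
t: 18.1
tool_pos: [0.5719, -0.0248, 0.1834]
tool_rot: [0.278, -3.128, -0.0]
contact_force: [-0.4, 0.5, -0.3]
opening: 0.0599
grip_force: 0.0
```

```bash
python3 look.py w5; python3 - <<'E'
from h import *
import pickle
p=cv2.imread("pics/w5.png"); c=pickle.load(open("w5.pkl","rb")); d=np.load("w5.npy")
a=np.radians(10.1); xh=np.array([np.cos(a),np.sin(a)]); yh=np.array([-xh[1],xh[0]]); w=np.array([.5377,-.1085])
v,u=np.mgrid[:420,:560]; q=cv2.undistortPoints(np.stack([u,v],-1).reshape(-1,1,2).astype(float),c[0],c[1]).reshape(-1,2)
X=(np.c_[q,np.ones(len(q))]*d.reshape(-1,1)-c[3])@c[2]; Y=(X[:,:2]-w)@yh*1000; x=(X[:,:2]-w)@xh*1000; z=X[:,2]*1000; ok=d.ravel()>.05
m=ok&(z>70)&(z<105)&(abs(x)<50)&(Y>40)&(Y<112); r=cv2.minAreaRect(np.c_[x,Y][m].astype(np.float32)); print(r)
t=m&(z>88); 
k=t&(abs(Y-np.median(Y[m]))>13); A=np.c_[x[k],Y[k],np.ones(k.sum())]; s=np.linalg.lstsq(A,z[k],rcond=None)[0]; print("tilt deg",np.degrees(s[:2]),"top z at centre",s@[r[0][0],r[0][1],1],k.sum())
for i in range(11):
    k=ok&(abs(Y-(-110.6+22*i))<7)&(x<-38)&(x>-58)&(abs(z-58)<12); print(i,k.sum(),np.median(z[k]).round(2) if k.any() else None,end="; ")
E
```

```text
((-2.09259033203125, 76.55487060546875), (40.144954681396484, 59.63981246948242), 89.87446594238281)
tilt deg [-0.07975504 -0.06684372] top z at centre 91.88982767360012 1401
0 381 59.28; 1 381 59.34; 2 394 59.3; 3 400 59.3; 4 402 59.43; 5 410 59.25; 6 410 59.3; 7 397 55.03; 8 415 57.98; 9 424 57.98; 10 414 59.3;
```

View pics/w5.png

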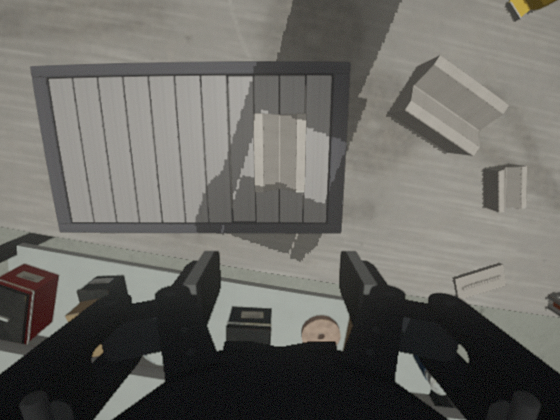

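The block is level and clear, and slats 8 and 9 are down only 1.3 mm. Slat 7, though, reads about 4 mm low. I'll check whether that is new.

```bash
python3 look.py w6; python3 - <<'E'
from h import *
import pickle
a=np.radians(10.1); xh=np.array([np.cos(a),np.sin(a)]); yh=np.array([-xh[1],xh[0]]); w=np.array([.5377,-.1085])
v,u=np.mgrid[:420,:560]
for n in("w1","w4","w5","w6"):
    c=pickle.load(open(n+".pkl","rb")); d=np.load(n+".npy")
    q=cv2.undistortPoints(np.stack([u,v],-1).reshape(-1,1,2).astype(float),c[0],c[1]).reshape(-1,2)
    X=(np.c_[q,np.ones(len(q))]*d.reshape(-1,1)-c[3])@c[2]; Y=(X[:,:2]-w)@yh*1000; x=(X[:,:2]-w)@xh*1000; z=X[:,2]*1000
    print(n)
    for lo,hi in((-58,-36),(38,58)):
        print([np.median(z[k]).round(1) if (k:=(abs(Y+.6-22*i+110)<7)&(x>lo)&(x<hi)&(abs(z-56)<14)).sum()>20 else None for i in range(11)])
E
```

```text
w1
[np.float64(59.3), np.float64(59.2), np.float64(59.4), np.float64(59.3), np.float64(59.3), np.float64(59.3), np.float64(59.3), np.float64(59.2), np.float64(59.2), np.float64(59.4), np.float64(59.3)]
[np.float64(59.3), np.float64(59.4), np.float64(59.2), np.float64(59.2), np.float64(59.3), np.float64(59.4), np.float64(59.3), np.float64(59.4), np.float64(59.4), np.float64(59.4), np.float64(59.3)]
w4
[np.float64(59.3), np.float64(59.3), np.float64(59.3), np.float64(59.4), np.float64(59.4), np.float64(59.4), np.float64(59.2), np.float64(55.4), np.float64(59.3), np.float64(59.3), np.float64(59.3)]
[np.float64(59.4), np.float64(59.3), np.float64(59.3), np.float64(59.4), np.float64(59.4), np.float64(59.5), None, None, None, None, None]
w5
[np.float64(59.3), np.float64(59.3), np.float64(59.3), np.float64(59.3), np.float64(59.4), np.float64(59.3), np.float64(59.3), np.float64(55.0), np.float64(58.0), np.float64(58.0), np.float64(59.3)]
[np.float64(59.2), np.float64(59.2), np.float64(59.2), np.float64(59.3), np.float64(59.3), np.float64(59.2), np.float64(59.2), np.float64(55.0), np.float64(58.0), np.float64(57.8), np.float64(59.2)]
w6
[np.float64(59.4), np.float64(59.3), np.float64(59.4), np.float64(59.4), np.float64(59.4), np.float64(59.4), np.float64(59.3), np.float64(55.1), np.float64(58.0), np.float64(58.0), np.float64(59.3)]
[np.float64(59.3), np.float64(59.4), np.float64(59.3), np.float64(59.3), np.float64(59.3), np.float64(59.3), np.float64(59.3), np.float64(55.0), np.float64(58.0), np.float64(58.0), np.float64(59.4)]
```

Slat 7 simply stayed down where my press left it; it was already down before the placement, and it is not under the block. Slats 8 and 9 carry the block level at the depth expected over the bar, so I'm handing in.

```bash
python3 -c "
from station import ctrl
print(ctrl.finish_job())"
```

```text
the job is handed in; nothing more can be done
None
```

The middle-sized V-block stands level, groove up and clear of the rim, on slats 8 and 9 over the bar (each down about 1.3 mm), released and handed in at about 18 s of 64; slat 7, beside the block and not under it, stayed about 4 mm down after my test press, cause unknown.

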